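# Park the dust caps of the tank ports in order

### The arm

A 6-joint arm with a two-finger parallel gripper is mounted at the origin on the work surface. World frame = base frame: x ahead of the robot, y to its left, z up, the work surface at z = 0. Lengths are in m, angles in degrees, forces in N, time in s.
With the tool pointing down it reaches from about 0.4 to 0.825 m from the base axis. Payload 7 kg.
Tool frame: the origin (TCP) lies on the centre line of the jaws, within the pads' length; the fingertips stand 14 mm ahead of it and the grasp point (between the pads) lies 5 mm behind it; z points along the fingers, y is the line along which they close (so a half turn about z gives the same grasp; the last joint's range is limited). The gripper opens to 88 mm and grips with 3 to 60 N. Pads are 19 mm wide; open, the fingers measure 130 mm over their backs; the gripper's body (78 mm by 193 mm) begins 47 mm behind the grasp point.
Start: joints at [-51.159, 20.546, 0.682, 0, -70.136, -16.507], TCP at [0.256, -0.624, 0.241] pointing down, gripper open.
Joint ranges: [-176.03, 176.03], [-82.01, 121.73], [-58.28, 71.71], [-173.87, 95.51], [-174.79, -0.11], [-173.66, 173.66]. Speed limits (degrees/s): [136.94, 136.94, 172.46, 180, 180, 180].

### API

Orientations are given as [roll, pitch, yaw] about the fixed x, y, z axes, in that order (R = Rz(yaw) Ry(pitch) Rx(roll)).
In Python, from plant import r gives the robot as it stands.
- The arm moves only by the tool send_rows, never from a script. Its argument "steps" is a list of rows, each an object with "dp": the shift along the tool's x, y, z in mm, a list of three; "roll": the turn about the tool's z in rad; "jaw": the opening in per cent of the stroke, from 0 (shut) to 100 (fully open). In form: [{"dp": [tx, ty, tz], "roll": roll, "jaw": jaw}, ...]. A call has 1 to 5 rows; each row is the pose to reach, as a shift and turn from the pose commanded when the call began, along the tool's axes at that moment; what a row does not reach only later rows make up. A row lasts 1/8 s, in which the tool goes at most 62.5 mm and 10.7 degrees, less where a joint would pass 70% of its speed; a pose out of reach is approached as far as the arm can. A call with a gripper value outside its range is refused whole. The fingers move at their own pace and stop on an object; "newtons" is the grip in N (left out, the last holds). Time passes only in rows, so rows that repeat a pose let the fingers close. It gives the time, the measured TCP pose, the force, the opening and the grip force at its end, in the units of the state.
- r.get_state(): the state, without advancing time (a new reading comes with each control period).
- r.capture(name): name is "side" or "top"; returns a dict with "image" (480x640x3 uint8, blue, green, red), "K" (3x3 intrinsics, pixels), "dist" ([k1, k2, p1, p2, k3] as OpenCV has them; the pictures are not rectified), "rvec" (rotation vector, rad) and "tvec" (3), from world to camera coordinates, as OpenCV has them. Camera axes: x right, y down, z forward; pixel columns grow to the right and rows downward; lengths in m; the calibration is good to about 2 mm. A picture is of the moment at which its call begins. There is no depth.
- r.close_job(): hands the job in; it is judged then, once.
The state is a dict: "time_s": time; "joints": joint angles; "qd": joint speeds; "joint_torque": joint torques, N m; "tcp_pos": TCP position; "eef_rot": TCP orientation; "contact_force": force on the tool from outside, world axes, zero at the start; "moment": the same for the moment, N m; "gripper_width": finger opening in m; "gripper_force": force on a finger pad.
Only numpy, scipy, OpenCV 4.12 (cv2) and the standard library are available. Lean on these libraries where they do the work, as an engineer would, in place of code of your own. Each camera call takes 0.05 s, during which the arm holds its last target. There are 200 camera calls.

### The job

Hoses are about to be connected to the tank: take the four coloured dust caps off their ports and park them on the bare nipples of the parking strip, each pushed right down, in the same left-to-right order as the ports they came from, so that each finds its own port again. Leave the spanner, the spray can and the torch where they lie.

Things in the scene. Friction and masses are not known exactly. Their poses are not given: they have to be found in the camera images.
- cap_red_mid (a point): Loose red plastic dust cap, a cup turned upside down: 44 mm diameter, 44 mm tall, closed flat top, open below with a 34 mm bore 34 mm deep. About 70 g. This point is on its axis, half-way up (22 mm above its rim); z up along the axis. It starts pushed over the nipple of the port whose ring has the same colour, held only by its weight (lifts straight off).
- cap_blue_mid (a point): Loose blue plastic dust cap, a cup turned upside down: 44 mm diameter, 44 mm tall, closed flat top, open below with a 34 mm bore 34 mm deep. About 70 g. This point is on its axis, half-way up (22 mm above its rim); z up along the axis. It starts pushed over the nipple of the port whose ring has the same colour, held only by its weight (lifts straight off).
- cap_yellow_mid (a point): Loose yellow plastic dust cap, a cup turned upside down: 44 mm diameter, 44 mm tall, closed flat top, open below with a 34 mm bore 34 mm deep. About 70 g. This point is on its axis, half-way up (22 mm above its rim); z up along the axis. It starts pushed over the nipple of the port whose ring has the same colour, held only by its weight (lifts straight off).
- cap_green_mid (a point): Loose green plastic dust cap, a cup turned upside down: 44 mm diameter, 44 mm tall, closed flat top, open below with a 34 mm bore 34 mm deep. About 70 g. This point is on its axis, half-way up (22 mm above its rim); z up along the axis. It starts pushed over the nipple of the port whose ring has the same colour, held only by its weight (lifts straight off).
- port_red: Fixed standpipe with a red ring (60 mm diameter) at its foot, one of four in a row on the port block, 66 mm apart. Origin: foot of the pipe, on the axis, on top of the port block. A flat steel collar lies 45 mm above it, on which the cap's rim rests; above that a nipple 26 mm in diameter and 30 mm tall with a tapered nose.
- port_blue: Fixed standpipe with a blue ring (60 mm diameter) at its foot, one of four in a row on the port block, 66 mm apart. Origin: foot of the pipe, on the axis, on top of the port block. A flat steel collar lies 45 mm above it, on which the cap's rim rests; above that a nipple 26 mm in diameter and 30 mm tall with a tapered nose.
- port_yellow: Fixed standpipe with a yellow ring (60 mm diameter) at its foot, one of four in a row on the port block, 66 mm apart. Origin: foot of the pipe, on the axis, on top of the port block. A flat steel collar lies 45 mm above it, on which the cap's rim rests; above that a nipple 26 mm in diameter and 30 mm tall with a tapered nose.
- port_green: Fixed standpipe with a green ring (60 mm diameter) at its foot, one of four in a row on the port block, 66 mm apart. Origin: foot of the pipe, on the axis, on top of the port block. A flat steel collar lies 45 mm above it, on which the cap's rim rests; above that a nipple 26 mm in diameter and 30 mm tall with a tapered nose.
- port_block: Fixed white bar, 90 x 290 mm and 20 mm thick, that carries the row of four ports at y = +99, +33, -33 and -99 mm along its own y axis (+y is the robot's left within about 9 degrees); which port stands where changes. Origin: centre of its underside, on the deck.
- park_rail: Fixed dark steel strip, 60 x 280 x 8 mm, nearer or farther than the port block, with four bare upright nipples at y = +99, +33, -33, -99 mm on its own y axis (+y: the robot's left within 9 degrees). Each: flat collar 50 mm above the origin, where a parked cap's rim rests, then a nipple 26 mm in diameter, 30 mm tall, its top 10 mm tapered to 14 mm. Origin: centre of its underside, on the deck.
- spanner: Steel spanner, 190 mm long, lying on the deck at the robot's right. Not to be disturbed.
- spray_can: Blue spray can with an orange cap, 56 mm diameter, 150 mm tall, standing on the deck at the robot's left. Origin: centre of its underside. Not to be disturbed.
- torch_mid (a point): Black torch, 126 mm long, 40 mm thick at the head, lying on the deck at the robot's left. Point near its middle, 20 mm up. Not to be disturbed.

How it is judged:
By the outcome, as a careful person would: the job done as asked, in the order asked, and still so for the second after the job is handed in, with the robot touching nothing.
It also fails if it takes over 83 s, if anything falls off the work surface, if the arm or the gripper's body presses on something with over 40 N, if the wrist force passes 120 N, or if a joint passes its speed limit or range.

## Working session

There is one attempt and no reset: what is moved stays moved. The work goes in short steps, Python scripts to look and compute and a tool call to move; the robot and the scene stay as the last step left them, time stands still between calls to the robot, and variables do not carry over. Pictures are saved under pics/ and viewed, at most 14 in all, crops included, and the job is handed in when it is done.

Besides the shell and the picture viewer there is one more tool, called after ">>>" in YAML: its name, and indented under it one key for each argument. send_rows: Moves the arm, as the interface text tells. Its arguments: {"type":"object","properties":{"steps":{"type":"array","items":{"type":"object","properties":{"dp":{"type":"array","items":{"type":"number"}},"roll":{"type":"number"},"jaw":{"type":"number"}}}},"newtons":{"type":"number"}},"required":["steps"]}

```bash
mkdir -p pics; ls; python3 - <<'E'
from plant import r
import cv2,pickle
d={}
for n in("side","top"):
    c=r.capture(n);d[n]=c;cv2.imwrite(f"pics/{n}0.png",c["image"])
    import numpy as np
    R=cv2.Rodrigues(np.array(c["rvec"],float))[0];print(n,(-R.T@np.array(c["tvec"]).reshape(3)).round(3),R[2].round(2))
pickle.dump(d,open("c0.pkl","wb"))
print(r.get_state())
E
```

```text
pics
side [0.517 0.771 0.915] [-0.   -0.67 -0.74]
top [ 0.422 -0.018  1.29 ] [ 0.08  0.01 -1.  ]
{'time_s': 0.1, 'joints': array([-5.11594591e+01,  2.05844943e+01,  6.39441479e-01, -1.67700674e-02,
       -7.01352753e+01, -1.65071268e+01]), 'qd': array([ 0.03551279, -0.10046085,  0.14030905,  0.05702524,  0.01909075,
       -0.04420354]), 'joint_torque': array([-1.55629525e-03, -5.84161663e+01,  2.93749702e+01,  7.01544374e+00,
        1.01259223e-02, -6.89319177e-05]), 'tcp_pos': array([ 0.25631709, -0.62399832,  0.2397546 ]), 'eef_rot': array([ 1.79918503e+02, -7.70973633e-03, -1.57672290e+02]), 'contact_force': array([-0.67231707, -0.28981026, -0.80106578]), 'moment': array([-0.00309049, -0.00948697, -0.02626464]), 'gripper_force': 0.0, 'gripper_width': 0.0876958782368475}
```

View pics/top0.png

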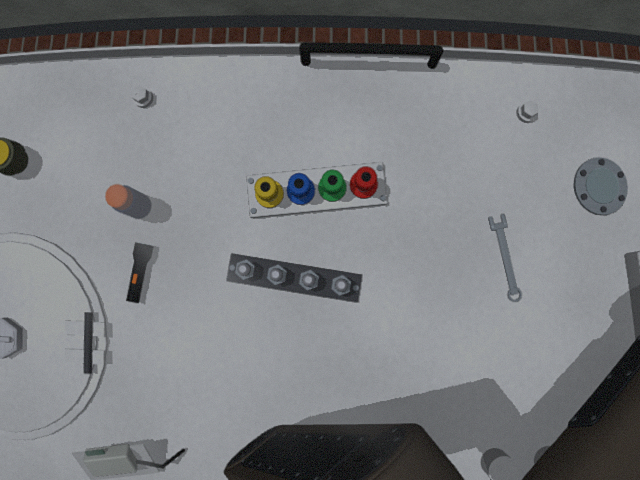

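View pics/side0.png

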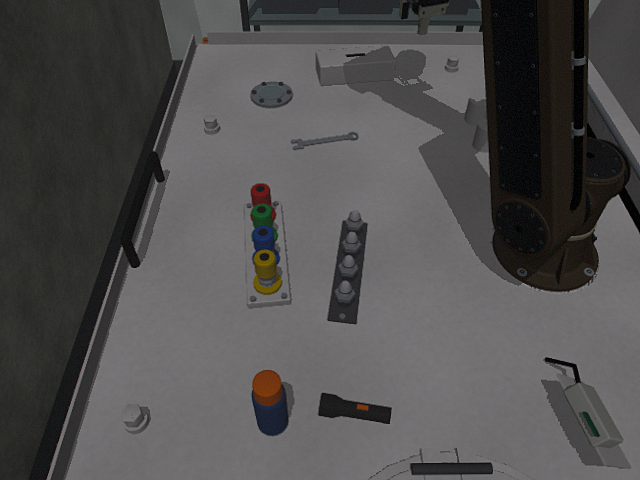

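The top view shows, left to right, yellow (265,187), blue (300,183), green (332,181) and red (366,178). The bare nipples are at about (245,268), (277,274), (309,280) and (341,285). The side view shows the same order and the rail nearer the robot.

```bash
cat > h.py <<'E'
import cv2,numpy as np
def ray(c,uv):
    R=cv2.Rodrigues(np.array(c["rvec"],float))[0];C=-R.T@np.array(c["tvec"],float).reshape(3)
    p=cv2.undistortPoints(np.array(uv,float).reshape(-1,1,2),np.array(c["K"]),np.array(c["dist"]))[:,0]
    return C,np.c_[p,np.ones(len(p))]@R
def plane(c,uv,z):
    C,d=ray(c,uv);return C+d*((z-C[2])/d[:,2])[:,None]
def tri(a,ua,b,ub):
    C,d=ray(a,ua);D,e=ray(b,ub);out=[]
    for i in range(len(d)):
        s=np.linalg.lstsq(np.c_[d[i],-e[i]],D-C,rcond=None)[0];out.append((C+s[0]*d[i]+D+s[1]*e[i])/2)
    return np.array(out)
def proj(c,P):
    return cv2.projectPoints(np.array(P,float).reshape(-1,3),np.array(c["rvec"],float),np.array(c["tvec"],float),np.array(c["K"]),np.array(c["dist"]))[0][:,0]
def dots(c,guess,w=9,thr=40):
    o=[];g=c["image"].max(2)
    for u,v in guess:
        m=(g[v-w:v+w+1,u-w:u+w+1]<thr).astype(np.uint8)
        n,l,s,ce=cv2.connectedComponentsWithStats(m);k=1+np.argmax(s[1:,4]);o.append((ce[k][0]+u-w,ce[k][1]+v-w,s[k,4]))
    return np.array(o)
E
python3 - <<'E'
from h import *
import pickle
d=pickle.load(open("c0.pkl","rb"));t,s=d["top"],d["side"]
a=dots(t,[(265,187),(300,183),(332,181),(366,178)]);b=dots(s,[(265,257),(263,231),(262,209),(261,187)])
print(a.round(1),b.round(1));print("tri",tri(t,a[:,:2],s,b[:,:2]).round(4));print("topplane",plane(t,a[:,:2],.109).round(4));print("sideplane",plane(s,b[:,:2],.109).round(4))
# rail: dark blob
m=cv2.inRange(t["image"],(0,0,0),(95,95,95));w=np.zeros_like(m);w[235:315,215:375]=m[235:315,215:375]
pts=np.argwhere(w)[:,::-1]
n,l,st,ce=cv2.connectedComponentsWithStats(w);k=1+np.argmax(st[1:,4]);cn=np.argwhere(l==k)[:,::-1]
P=plane(t,cn,.008);r=cv2.minAreaRect((P[:,:2]*1000).astype(np.float32));print("rail",r)
m=cv2.inRange(s["image"],(0,0,0),(95,95,95));w=np.zeros_like(m);w[215:330,315:375]=m[215:330,315:375]
n,l,st,ce=cv2.connectedComponentsWithStats(w);k=1+np.argmax(st[1:,4]);cn=np.argwhere(l==k)[:,::-1]
P=plane(s,cn,.008);print("rail side",cv2.minAreaRect((P[:,:2]*1000).astype(np.float32)))
A=cv2.resize(t["image"][235:315,215:375],None,fx=5,fy=5,interpolation=2);B=cv2.resize(s["image"][200:330,315:385],None,fx=4.4,fy=4.4,interpolation=2)
cv2.imwrite("pics/crop_t.png",A);cv2.imwrite("pics/crop_s.png",B)
E
```

```text
[[264.6 186.5  53. ]
 [298.4 183.1  60. ]
 [331.9 179.6  56. ]
 [365.6 176.3  55. ]] [[263.9 256.5  49. ]
 [262.4 231.9  46. ]
 [261.  209.4  41. ]
 [259.7 188.2  34. ]]
tri [[ 0.6238  0.1095  0.112 ]
 [ 0.6316  0.0439  0.1117]
 [ 0.6392 -0.0212  0.1119]
 [ 0.6468 -0.0866  0.1125]]
topplane [[ 0.624   0.1099  0.109 ]
 [ 0.6317  0.044   0.109 ]
 [ 0.6396 -0.0212  0.109 ]
 [ 0.6473 -0.0868  0.109 ]]
sideplane [[ 0.6245  0.1071  0.109 ]
 [ 0.6322  0.0414  0.109 ]
 [ 0.6398 -0.0241  0.109 ]
 [ 0.6476 -0.0903  0.109 ]]
rail ((449.8058166503906, 54.2744140625), (278.8848571777344, 59.84696578979492), 81.9246826171875)
rail side ((448.66693115234375, 44.88862609863281), (305.28778076171875, 62.67682647705078), 81.61715698242188)
```

View pics/crop_t.png

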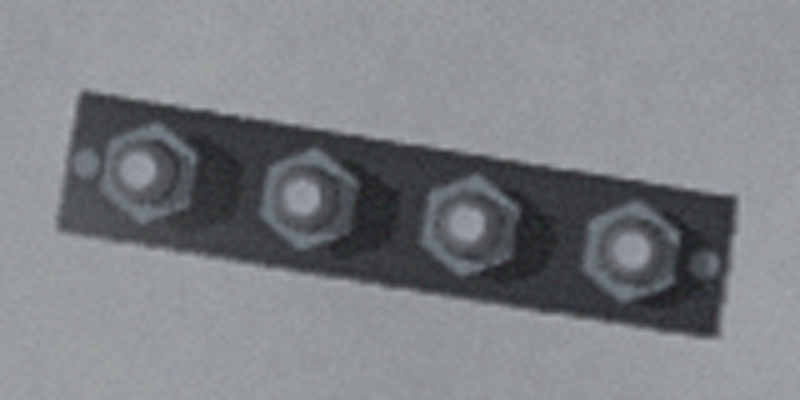

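View pics/crop_s.png

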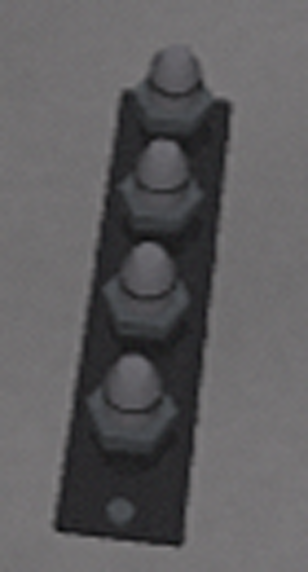

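The crops show the four nipples with bright flat tips, at about (243,269), (276,274), (308,280) and (341,285) in the top view. The rail measures 279 x 60 mm and the cap spacing is 66 mm, which match the given sizes. Next I'll fix the nipple tips and work out the first move.

```bash
cat > go.py <<'E'
import sys,numpy as np
from scipy.spatial.transform import Rotation as Ro
from plant import r
def go(P,yaw):
    s=r.get_state();R=Ro.from_euler("xyz",s["eef_rot"],degrees=True)
    dy=(yaw-s["eef_rot"][2]+180)%360-180
    print("dp mm",(R.as_matrix().T@(np.array(P)-s["tcp_pos"])*1000).round(1),"roll",round(-np.radians(dy),3),"jaw",s["gripper_width"],"t",s["time_s"],"rot",s["eef_rot"].round(2),"pos",s["tcp_pos"].round(4),"F",s["contact_force"].round(1))
E
python3 - <<'E'
from h import *;import pickle
t=pickle.load(open("c0.pkl","rb"))["top"];g=t["image"].max(2)
o=[]
for u,v in[(243,269),(276,274),(308,280),(341,285)]:
    w=g[v-6:v+7,u-6:u+7].astype(float);m=(w>w.max()-35).astype(np.uint8);n,l,s,ce=cv2.connectedComponentsWithStats(m);k=1+np.argmax(s[1:,4]);o.append(ce[k]+(u-6,v-6));print(s[k,4])
print(plane(t,o,.08).round(4))
C=np.array([.4498,.0543]);d=np.radians(81.92)
print([(C+y*np.array([np.cos(d),np.sin(d)])).round(4) for y in(.099,.033,-.033,-.099)])
from go import go;go([.6473,-.0868,.2],-83.3)
E
```

```text
37
39
38
41
[[ 0.4641  0.1534  0.08  ]
 [ 0.4547  0.0882  0.08  ]
 [ 0.4453  0.0227  0.08  ]
 [ 0.4359 -0.0426  0.08  ]]
[array([0.4637, 0.1523]), array([0.4544, 0.087 ]), array([0.4452, 0.0216]), array([ 0.4359, -0.0437])]
dp mm [-565.8  348.3   40.2] roll -1.298 jaw 0.0876958782368475 t 0.1 rot [ 1.7992e+02 -1.0000e-02 -1.5767e+02] pos [ 0.2563 -0.624   0.2398] F [-0.7 -0.3 -0.8]
```

>>> send_rows:
  steps:
    - {"dp": [-47,29,0],"roll": -0.14,"jaw": 100}
    - {"dp": [-94,58,0],"roll": -0.28,"jaw": 100}
    - {"dp": [-141,87,0],"roll": -0.42,"jaw": 100}
    - {"dp": [-188,116,0],"roll": -0.56,"jaw": 100}
    - {"dp": [-235,145,0],"roll": -0.7,"jaw": 100}
  newtons: 20

```text
time_s: 0.72
tcp_pos: [0.4194, -0.3993, 0.2403]
eef_rot: [180.0, 0.0, -117.3]
contact_force: [1.7, -0.8, 1.5]
gripper_width: 0.0876
gripper_force: 0.0
```

```bash
python3 -c "from go import go;go([.6473,-.0868,.2],-83.3)"
```

```text
dp mm [-382.2  -59.2   40.4] roll -0.593 jaw 0.0875705733825744 t 0.725 rot [ 179.98    0.   -117.3 ] pos [ 0.4194 -0.3993  0.2403] F [ 1.7 -0.8  1.5]
```

>>> send_rows:
  steps:
    - {"dp": [-60,-9,0],"roll": -0.15,"jaw": 100}
    - {"dp": [-120,-18,0],"roll": -0.3,"jaw": 100}
    - {"dp": [-180,-27,0],"roll": -0.45,"jaw": 100}
    - {"dp": [-240,-36,0],"roll": -0.59,"jaw": 100}
    - {"dp": [-300,-46,0],"roll": -0.59,"jaw": 100}

```text
time_s: 1.35
tcp_pos: [0.5991, -0.1544, 0.2404]
eef_rot: [180.0, 0.0, -83.6]
contact_force: [1.5, -1.0, 0.5]
gripper_width: 0.0875
gripper_force: 0.0
```

```bash
python3 -c "from go import go;go([.6473,-.0868,.15],-83.3)"
```

```text
dp mm [-61.8 -55.5  90.4] roll -0.006 jaw 0.08754909437456806 t 1.35 rot [179.98   0.   -83.63] pos [ 0.5991 -0.1544  0.2404] F [ 1.5 -1.   0.5]
```

>>> send_rows:
  steps:
    - {"dp": [-31,-28,25],"roll": -0.006,"jaw": 100}
    - {"dp": [-62,-55,50],"roll": -0.006,"jaw": 100}
    - {"dp": [-62,-55,90],"roll": -0.006,"jaw": 100}
    - {"dp": [-62,-55,90],"roll": -0.006,"jaw": 100}

```text
time_s: 1.85
tcp_pos: [0.6439, -0.0883, 0.1469]
eef_rot: [179.6, 0.0, -83.4]
contact_force: [-1.4, -0.4, 0.2]
gripper_width: 0.0878
gripper_force: 0.0
```

```bash
python3 -c "from go import go;go([.6473,-.0868,.088],-83.3)"
```

```text
dp mm [-1.  -4.  58.8] roll -0.002 jaw 0.08781184921231082 t 1.85 rot [ 1.7957e+02  3.0000e-02 -8.3390e+01] pos [ 0.6439 -0.0883  0.1469] F [-1.4 -0.4  0.2]
```

>>> send_rows:
  steps:
    - {"dp": [0,-2,15],"roll": 0,"jaw": 100}
    - {"dp": [0,-2,30],"roll": 0,"jaw": 100}
    - {"dp": [0,-2,45],"roll": 0,"jaw": 100}
    - {"dp": [0,-2,60],"roll": 0,"jaw": 100}
    - {"dp": [0,-2,60],"roll": 0,"jaw": 100}

```text
time_s: 2.48
tcp_pos: [0.6472, -0.0886, 0.0889]
eef_rot: [179.8, 0.0, -83.4]
contact_force: [-0.1, 0.2, -0.3]
gripper_width: 0.0875
gripper_force: 0.0
```

```bash
python3 -c "from go import go;go([.6473,-.0868,.088],-83.3)"
```

```text
dp mm [-1.8 -0.3  0.9] roll -0.002 jaw 0.08747270116659965 t 2.475 rot [179.84   0.   -83.43] pos [ 0.6472 -0.0886  0.0889] F [-0.1  0.2 -0.3]
```

Well positioned. Correct 2 mm along the row, then close.

>>> send_rows:
  steps:
    - {"dp": [-2,0,1],"roll": 0,"jaw": 100}
    - {"dp": [-2,0,1],"roll": 0,"jaw": 30}
    - {"dp": [-2,0,1],"roll": 0,"jaw": 30}
    - {"dp": [-2,0,1],"roll": 0,"jaw": 30}
    - {"dp": [-2,0,1],"roll": 0,"jaw": 30}
  newtons: 20

```text
time_s: 3.1
tcp_pos: [0.6481, -0.0864, 0.0897]
eef_rot: [-180.0, 0.0, -83.4]
contact_force: [0.5, 0.5, 0.2]
gripper_width: 0.0534
gripper_force: 0.0
```

>>> send_rows:
  steps:
    - {"dp": [0,0,0],"roll": 0,"jaw": 30}
    - {"dp": [0,0,0],"roll": 0,"jaw": 30}
    - {"dp": [0,0,0],"roll": 0,"jaw": 30}
    - {"dp": [0,0,-4],"roll": 0,"jaw": 30}

```text
time_s: 3.6
tcp_pos: [0.6478, -0.0864, 0.0932]
eef_rot: [180.0, 0.0, -83.4]
contact_force: [-0.9, 0.4, -0.6]
gripper_width: 0.0436
gripper_force: 20.0
```

>>> send_rows:
  steps:
    - {"dp": [0,0,-18],"roll": 0,"jaw": 30}
    - {"dp": [0,0,-38],"roll": 0,"jaw": 30}
    - {"dp": [0,0,-55],"roll": 0,"jaw": 30}
    - {"dp": [0,20,-55],"roll": 0.06,"jaw": 30}
    - {"dp": [0,50,-55],"roll": 0.12,"jaw": 30}

```text
time_s: 4.22
tcp_pos: [0.5985, -0.0921, 0.1495]
eef_rot: [-179.9, 0.0, -90.4]
contact_force: [-0.4, 0.3, -0.7]
gripper_width: 0.0435
gripper_force: 20.0
```

```bash
python3 -c "from go import go;go([.4359,-.0430,.125],-98.1)"
```

```text
dp mm [-48.  162.9  24.3] roll 0.135 jaw 0.043500256866568235 t 4.225 rot [-1.7993e+02  1.0000e-02 -9.0390e+01] pos [ 0.5985 -0.0921  0.1495] F [-0.4  0.3 -0.7]
```

>>> send_rows:
  steps:
    - {"dp": [-13,45,0],"roll": 0.06,"jaw": 30}
    - {"dp": [-26,90,0],"roll": 0.135,"jaw": 30}
    - {"dp": [-39,135,5],"roll": 0.135,"jaw": 30}
    - {"dp": [-48,162,15],"roll": 0.135,"jaw": 30}
    - {"dp": [-48,162,15],"roll": 0.135,"jaw": 30}

```text
time_s: 4.85
tcp_pos: [0.4349, -0.0431, 0.1342]
eef_rot: [-180.0, 0.0, -98.0]
contact_force: [0.3, -0.2, -0.0]
gripper_width: 0.0433
gripper_force: 20.0
```

```bash
python3 - <<'E'
from go import *;from h import *
go([.4359,-.0430,.073],-98.1)
c=r.capture("side");cv2.imwrite("pics/s1.png",cv2.resize(c["image"][150:350,200:440],None,fx=3,fy=3))
go([.4359,-.0430,.073],-98.1)
E
```

```text
dp mm [-0.2 -1.  61.2] roll 0.002 jaw 0.04328988076367538 t 4.85 rot [-1.7998e+02  4.0000e-02 -9.7960e+01] pos [ 0.4349 -0.0431  0.1342] F [ 0.3 -0.2 -0. ]
dp mm [ 0.1  0.8 61.7] roll 0.003 jaw 0.04325598051743989 t 4.9 rot [-1.799e+02  4.000e-02 -9.794e+01] pos [ 0.4366 -0.043   0.1347] F [ 0.1  0.3 -0.4]
```

View pics/s1.png

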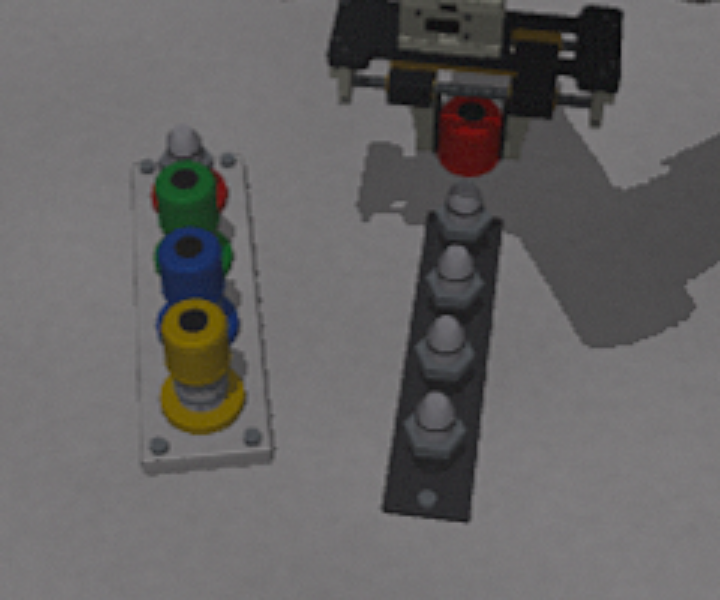

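The picture shows the red cap upright in the jaws at crop (470,135), right above the fourth nipple at crop (463,205). Now I'll lower it.

>>> send_rows:
  steps:
    - {"dp": [0,0,15],"roll": 0,"jaw": 30}
    - {"dp": [0,0,30],"roll": 0,"jaw": 30}
    - {"dp": [0,0,44],"roll": 0,"jaw": 30}
    - {"dp": [0,0,54],"roll": 0,"jaw": 30}
    - {"dp": [0,0,59],"roll": 0,"jaw": 30}

```text
time_s: 5.52
tcp_pos: [0.4372, -0.0434, 0.0744]
eef_rot: [180.0, -0.0, -98.0]
contact_force: [-3.9, -0.2, 23.3]
gripper_width: 0.0438
gripper_force: 20.0
```

Seated at the expected height (0.0744 m against 0.0747 m) with an upward contact force. Release.

>>> send_rows:
  steps:
    - {"dp": [0,0,-1],"roll": 0,"jaw": 30}
    - {"dp": [0,0,-1],"roll": 0,"jaw": 90}
    - {"dp": [0,0,-1],"roll": 0,"jaw": 90}
    - {"dp": [0,0,-1],"roll": 0,"jaw": 90}
    - {"dp": [0,0,-1],"roll": 0,"jaw": 90}

```text
time_s: 6.15
tcp_pos: [0.4366, -0.0433, 0.0757]
eef_rot: [-180.0, 0.0, -98.0]
contact_force: [0.1, 0.3, -0.7]
gripper_width: 0.0763
gripper_force: 0.0
```

>>> send_rows:
  steps:
    - {"dp": [0,0,-15],"roll": 0,"jaw": 90}
    - {"dp": [0,0,-35],"roll": 0,"jaw": 90}
    - {"dp": [0,0,-55],"roll": 0,"jaw": 90}
    - {"dp": [0,0,-70],"roll": 0,"jaw": 90}

```text
time_s: 6.65
tcp_pos: [0.4367, -0.0433, 0.1465]
eef_rot: [-180.0, 0.0, -98.0]
contact_force: [-0.0, -0.4, -0.6]
gripper_width: 0.0793
gripper_force: 0.0
```

```bash
python3 - <<'E'
from go import *;from h import *
c=r.capture("side");u=proj(c,[.4359,-.043,.094])[0].round().astype(int);print(u)
cv2.imwrite("pics/s2.png",cv2.resize(c["image"][150:350,200:440],None,fx=3,fy=3))
go([.6396,-.0212,.15],-83.3)
E
```

```text
[355 208]
dp mm [ -49.8 -196.9   -1.3] roll -0.256 jaw 0.07868391005025799 t 6.7 rot [-1.7983e+02  5.0000e-02 -9.7990e+01] pos [ 0.4377 -0.0432  0.1481] F [1.  0.3 2.1]
```

View pics/s2.png

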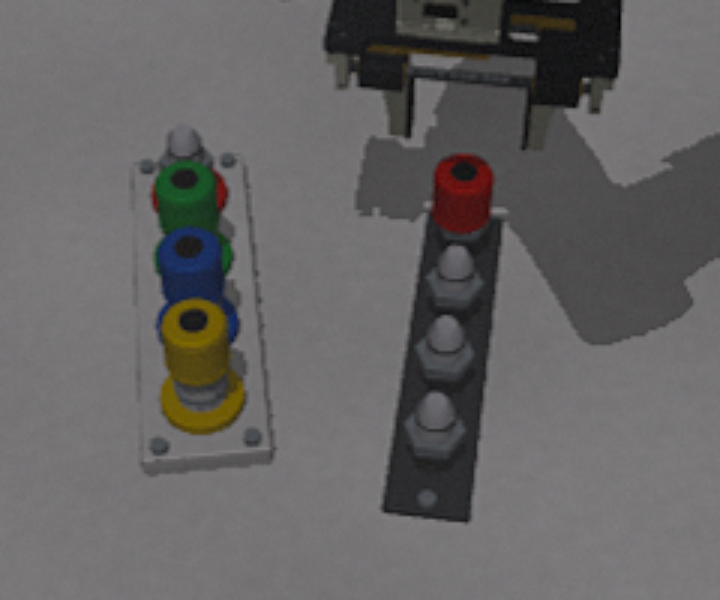

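Red sits upright and flush on the collar of the fourth nipple at crop (463,195). Next is green.

>>> send_rows:
  steps:
    - {"dp": [-12,-50,0],"roll": -0.13,"jaw": 90}
    - {"dp": [-25,-100,0],"roll": -0.256,"jaw": 90}
    - {"dp": [-37,-150,0],"roll": -0.256,"jaw": 90}
    - {"dp": [-50,-197,0],"roll": -0.256,"jaw": 90}
    - {"dp": [-50,-197,0],"roll": -0.256,"jaw": 90}

```text
time_s: 7.32
tcp_pos: [0.641, -0.021, 0.1436]
eef_rot: [179.9, -0.0, -83.4]
contact_force: [-1.4, -0.6, -1.0]
gripper_width: 0.0787
gripper_force: 0.0
```

```bash
python3 -c "from go import go;go([.6396,-.0212,.089],-83.3)"
```

```text
dp mm [-0.   1.4 54.6] roll -0.001 jaw 0.07871853150845033 t 7.325 rot [ 1.7993e+02 -3.0000e-02 -8.3350e+01] pos [ 0.641  -0.021   0.1436] F [-1.4 -0.6 -1. ]
```

>>> send_rows:
  steps:
    - {"dp": [0,0,18],"roll": 0,"jaw": 90}
    - {"dp": [0,0,36],"roll": 0,"jaw": 90}
    - {"dp": [0,0,50],"roll": 0,"jaw": 90}
    - {"dp": [0,0,56],"roll": 0,"jaw": 90}
    - {"dp": [0,0,56],"roll": 0,"jaw": 90}

```text
time_s: 7.95
tcp_pos: [0.6384, -0.0214, 0.0892]
eef_rot: [180.0, -0.0, -83.3]
contact_force: [-0.1, -0.3, -0.2]
gripper_width: 0.0786
gripper_force: 0.0
```

```bash
python3 -c "from go import go;go([.6396,-.0212,.089],-83.3)"
```

```text
dp mm [-0.  -1.2  0.2] roll -0.001 jaw 0.07856114426831659 t 7.95 rot [ 1.7996e+02 -1.0000e-02 -8.3350e+01] pos [ 0.6384 -0.0214  0.0892] F [-0.1 -0.3 -0.2]
```

>>> send_rows:
  steps:
    - {"dp": [0,-1,0],"roll": 0,"jaw": 30}
    - {"dp": [0,-1,0],"roll": 0,"jaw": 30}
    - {"dp": [0,-1,0],"roll": 0,"jaw": 30}
    - {"dp": [0,-1,0],"roll": 0,"jaw": 30}
    - {"dp": [0,-1,0],"roll": 0,"jaw": 30}

```text
time_s: 8.57
tcp_pos: [0.6396, -0.0212, 0.0898]
eef_rot: [-180.0, -0.0, -83.3]
contact_force: [-0.6, -0.5, 1.7]
gripper_width: 0.0436
gripper_force: 20.0
```

>>> send_rows:
  steps:
    - {"dp": [0,0,0],"roll": 0,"jaw": 30}
    - {"dp": [0,0,0],"roll": 0,"jaw": 30}
    - {"dp": [0,0,-4],"roll": 0,"jaw": 30}

```text
time_s: 8.95
tcp_pos: [0.6393, -0.0212, 0.0932]
eef_rot: [180.0, 0.0, -83.4]
contact_force: [-0.3, -0.3, -1.6]
gripper_width: 0.0437
gripper_force: 20.0
```

Gripped. Lift it and head for nipple 3.

>>> send_rows:
  steps:
    - {"dp": [0,0,-18],"roll": 0,"jaw": 30}
    - {"dp": [0,0,-38],"roll": 0,"jaw": 30}
    - {"dp": [0,0,-55],"roll": 0,"jaw": 30}
    - {"dp": [0,20,-55],"roll": 0.06,"jaw": 30}
    - {"dp": [0,50,-55],"roll": 0.12,"jaw": 30}

```text
time_s: 9.57
tcp_pos: [0.5901, -0.0269, 0.1495]
eef_rot: [-179.9, 0.0, -90.3]
contact_force: [-0.6, 0.0, -0.7]
gripper_width: 0.0438
gripper_force: 20.0
```

```bash
python3 -c "from go import go;go([.4453,.0223,.135],-98.1)"
```

```text
dp mm [-48.3 145.1  14.3] roll 0.135 jaw 0.04377030382225672 t 9.575 rot [-1.7993e+02  1.0000e-02 -9.0340e+01] pos [ 0.5901 -0.0269  0.1495] F [-0.6  0.  -0.7]
```

>>> send_rows:
  steps:
    - {"dp": [-13,45,0],"roll": 0.06,"jaw": 30}
    - {"dp": [-28,90,0],"roll": 0.135,"jaw": 30}
    - {"dp": [-42,130,5],"roll": 0.135,"jaw": 30}
    - {"dp": [-48,145,15],"roll": 0.135,"jaw": 30}
    - {"dp": [-48,145,15],"roll": 0.135,"jaw": 30}

```text
time_s: 10.2
tcp_pos: [0.4443, 0.0218, 0.1343]
eef_rot: [-180.0, 0.0, -97.9]
contact_force: [-0.6, -0.4, 1.2]
gripper_width: 0.0441
gripper_force: 20.0
```

```bash
python3 -c "from go import go;go([.4453,.0223,.0747],-98.1)"
```

```text
dp mm [-0.6 -0.9 59.6] roll 0.004 jaw 0.044058846857860386 t 10.2 rot [-1.7997e+02  3.0000e-02 -9.7880e+01] pos [0.4443 0.0218 0.1343] F [-0.6 -0.4  1.2]
```

>>> send_rows:
  steps:
    - {"dp": [0,0,15],"roll": 0,"jaw": 30}
    - {"dp": [0,0,30],"roll": 0,"jaw": 30}
    - {"dp": [0,0,44],"roll": 0,"jaw": 30}
    - {"dp": [0,0,54],"roll": 0,"jaw": 30}
    - {"dp": [0,0,59],"roll": 0,"jaw": 30}

```text
time_s: 10.82
tcp_pos: [0.4457, 0.0215, 0.0744]
eef_rot: [180.0, -0.0, -98.0]
contact_force: [-6.0, -0.5, 30.3]
gripper_width: 0.0437
gripper_force: 20.0
```

>>> send_rows:
  steps:
    - {"dp": [0,0,-1],"roll": 0,"jaw": 30}
    - {"dp": [0,0,-1],"roll": 0,"jaw": 90}
    - {"dp": [0,0,-1],"roll": 0,"jaw": 90}
    - {"dp": [0,0,-1],"roll": 0,"jaw": 90}
    - {"dp": [0,0,-1],"roll": 0,"jaw": 90}

```text
time_s: 11.45
tcp_pos: [0.4452, 0.0216, 0.0756]
eef_rot: [-180.0, 0.0, -98.0]
contact_force: [-0.1, -0.5, 0.0]
gripper_width: 0.0767
gripper_force: 0.0
```

>>> send_rows:
  steps:
    - {"dp": [0,0,-15],"roll": 0,"jaw": 90}
    - {"dp": [0,0,-35],"roll": 0,"jaw": 90}
    - {"dp": [0,0,-55],"roll": 0,"jaw": 90}
    - {"dp": [0,0,-70],"roll": 0,"jaw": 90}

```text
time_s: 11.95
tcp_pos: [0.4453, 0.0217, 0.1464]
eef_rot: [-180.0, 0.0, -98.0]
contact_force: [-0.3, -0.4, -0.2]
gripper_width: 0.0791
gripper_force: 0.0
```

```bash
python3 - <<'E'
from go import *;from h import *
c=r.capture("side")
cv2.imwrite("pics/s3.png",cv2.resize(c["image"][150:350,200:440],None,fx=3,fy=3))
go([.6317,.044,.148],-83.3)
E
```

```text
dp mm [ -47.5 -180.6    0.7] roll -0.255 jaw 0.07881082239968647 t 12.0 rot [-1.7983e+02  8.0000e-02 -9.7930e+01] pos [0.4462 0.0219 0.1481] F [0.5 0.2 2.3]
```

View pics/s3.png

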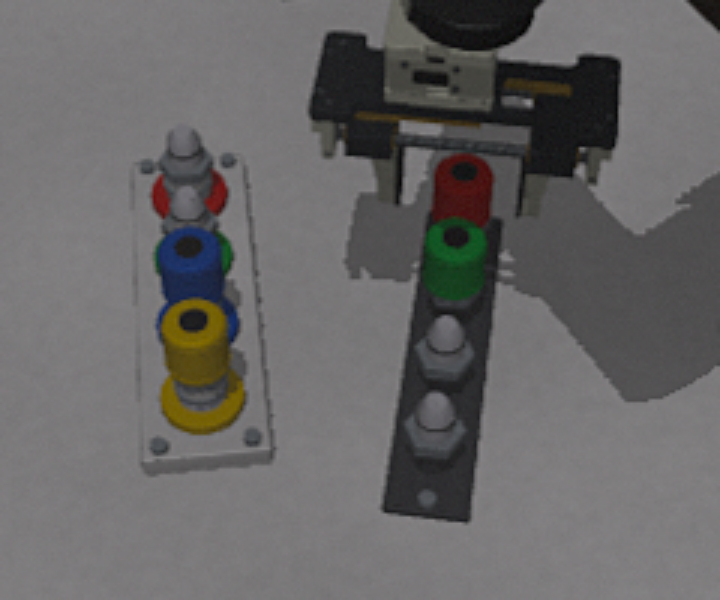

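Green sits flush on the third nipple at crop (455,260), and red is unmoved. Next is blue.

>>> send_rows:
  steps:
    - {"dp": [-12,-48,0],"roll": -0.13,"jaw": 90}
    - {"dp": [-24,-96,0],"roll": -0.256,"jaw": 90}
    - {"dp": [-36,-144,0],"roll": -0.256,"jaw": 90}
    - {"dp": [-48,-181,0],"roll": -0.256,"jaw": 90}
    - {"dp": [-48,-181,0],"roll": -0.256,"jaw": 90}

```text
time_s: 12.62
tcp_pos: [0.6328, 0.0442, 0.1438]
eef_rot: [179.9, -0.0, -83.3]
contact_force: [0.5, -0.7, 0.3]
gripper_width: 0.0792
gripper_force: 0.0
```

```bash
python3 -c "from go import go;go([.6317,.044,.089],-83.3)"
```

```text
dp mm [ 0.1  1.1 54.8] roll -0.0 jaw 0.07919935626623945 t 12.625 rot [ 1.7993e+02 -3.0000e-02 -8.3320e+01] pos [0.6328 0.0442 0.1438] F [ 0.5 -0.7  0.3]
```

>>> send_rows:
  steps:
    - {"dp": [0,-1,18],"roll": 0,"jaw": 90}
    - {"dp": [0,-1,36],"roll": 0,"jaw": 90}
    - {"dp": [0,-1,50],"roll": 0,"jaw": 90}
    - {"dp": [0,-1,56],"roll": 0,"jaw": 90}
    - {"dp": [0,-1,56],"roll": 0,"jaw": 90}

```text
time_s: 13.25
tcp_pos: [0.6318, 0.0441, 0.0892]
eef_rot: [180.0, -0.0, -83.3]
contact_force: [0.4, -0.4, -0.0]
gripper_width: 0.0788
gripper_force: 0.0
```

>>> send_rows:
  steps:
    - {"dp": [0,0,0],"roll": 0,"jaw": 30}
    - {"dp": [0,0,0],"roll": 0,"jaw": 30}
    - {"dp": [0,0,0],"roll": 0,"jaw": 30}
    - {"dp": [0,0,0],"roll": 0,"jaw": 30}
    - {"dp": [0,0,0],"roll": 0,"jaw": 30}

```text
time_s: 13.88
tcp_pos: [0.6321, 0.0442, 0.0897]
eef_rot: [-180.0, -0.0, -83.3]
contact_force: [-0.3, 0.2, 1.6]
gripper_width: 0.0428
gripper_force: 20.0
```

>>> send_rows:
  steps:
    - {"dp": [0,0,0],"roll": 0,"jaw": 30}
    - {"dp": [0,0,0],"roll": 0,"jaw": 30}
    - {"dp": [0,0,-4],"roll": 0,"jaw": 30}

```text
time_s: 14.25
tcp_pos: [0.6318, 0.0441, 0.0932]
eef_rot: [180.0, -0.0, -83.3]
contact_force: [0.5, 0.8, -0.9]
gripper_width: 0.0426
gripper_force: 20.0
```

>>> send_rows:
  steps:
    - {"dp": [0,0,-18],"roll": 0,"jaw": 30}
    - {"dp": [0,0,-38],"roll": 0,"jaw": 30}
    - {"dp": [0,0,-55],"roll": 0,"jaw": 30}
    - {"dp": [0,20,-55],"roll": 0.06,"jaw": 30}
    - {"dp": [0,50,-55],"roll": 0.12,"jaw": 30}

```text
time_s: 14.88
tcp_pos: [0.5825, 0.0384, 0.1494]
eef_rot: [-179.9, 0.0, -90.3]
contact_force: [-0.6, 0.2, -1.1]
gripper_width: 0.0424
gripper_force: 20.0
```

```bash
python3 -c "from go import go;go([.4546,.0878,.135],-98.1)"
```

```text
dp mm [-48.7 128.2  14.3] roll 0.136 jaw 0.04241539392182147 t 14.875 rot [-1.7994e+02  2.0000e-02 -9.0290e+01] pos [0.5825 0.0384 0.1494] F [-0.6  0.2 -1.1]
```

>>> send_rows:
  steps:
    - {"dp": [-15,40,0],"roll": 0.06,"jaw": 30}
    - {"dp": [-30,80,0],"roll": 0.135,"jaw": 30}
    - {"dp": [-44,115,5],"roll": 0.135,"jaw": 30}
    - {"dp": [-49,128,15],"roll": 0.135,"jaw": 30}
    - {"dp": [-49,128,15],"roll": 0.135,"jaw": 30}

```text
time_s: 15.5
tcp_pos: [0.4541, 0.0879, 0.1338]
eef_rot: [-180.0, 0.0, -97.8]
contact_force: [0.2, 0.3, -0.1]
gripper_width: 0.0427
gripper_force: 20.0
```

```bash
python3 -c "from go import go;go([.4546,.0878,.0747],-98.1)"
```

```text
dp mm [ 0.1 -0.5 59.1] roll 0.005 jaw 0.042677843432335924 t 15.5 rot [-180.      0.    -97.82] pos [0.4541 0.0879 0.1338] F [ 0.2  0.3 -0.1]
```

>>> send_rows:
  steps:
    - {"dp": [0,0,15],"roll": 0,"jaw": 30}
    - {"dp": [0,0,30],"roll": 0,"jaw": 30}
    - {"dp": [0,0,44],"roll": 0,"jaw": 30}
    - {"dp": [0,0,54],"roll": 0,"jaw": 30}
    - {"dp": [0,0,59],"roll": 0,"jaw": 30}

```text
time_s: 16.12
tcp_pos: [0.4547, 0.0874, 0.0742]
eef_rot: [180.0, -0.1, -97.9]
contact_force: [-11.6, 0.8, 29.9]
gripper_width: 0.0429
gripper_force: 20.0
```

>>> send_rows:
  steps:
    - {"dp": [0,0,-1],"roll": 0,"jaw": 30}
    - {"dp": [0,0,-1],"roll": 0,"jaw": 90}
    - {"dp": [0,0,-1],"roll": 0,"jaw": 90}
    - {"dp": [0,0,-1],"roll": 0,"jaw": 90}
    - {"dp": [0,0,-1],"roll": 0,"jaw": 90}

```text
time_s: 16.75
tcp_pos: [0.4546, 0.0877, 0.0756]
eef_rot: [-180.0, 0.0, -97.9]
contact_force: [0.0, 0.2, -0.2]
gripper_width: 0.0759
gripper_force: 0.0
```

>>> send_rows:
  steps:
    - {"dp": [0,0,-15],"roll": 0,"jaw": 90}
    - {"dp": [0,0,-35],"roll": 0,"jaw": 90}
    - {"dp": [0,0,-55],"roll": 0,"jaw": 90}
    - {"dp": [0,0,-70],"roll": 0,"jaw": 90}

```text
time_s: 17.25
tcp_pos: [0.4547, 0.0878, 0.1464]
eef_rot: [-180.0, 0.0, -97.9]
contact_force: [-0.5, 0.3, -0.1]
gripper_width: 0.0788
gripper_force: 0.0
```

```bash
python3 - <<'E'
from go import *;from h import *
c=r.capture("side")
cv2.imwrite("pics/s4.png",cv2.resize(c["image"][150:350,200:440],None,fx=3,fy=3))
go([.624,.1099,.148],-83.3)
E
```

```text
dp mm [ -44.6 -163.8    0.7] roll -0.254 jaw 0.0792210319798932 t 17.3 rot [-1.7984e+02  1.0000e-01 -9.7880e+01] pos [0.4556 0.0882 0.1482] F [0.8 0.5 2.3]
```

View pics/s4.png

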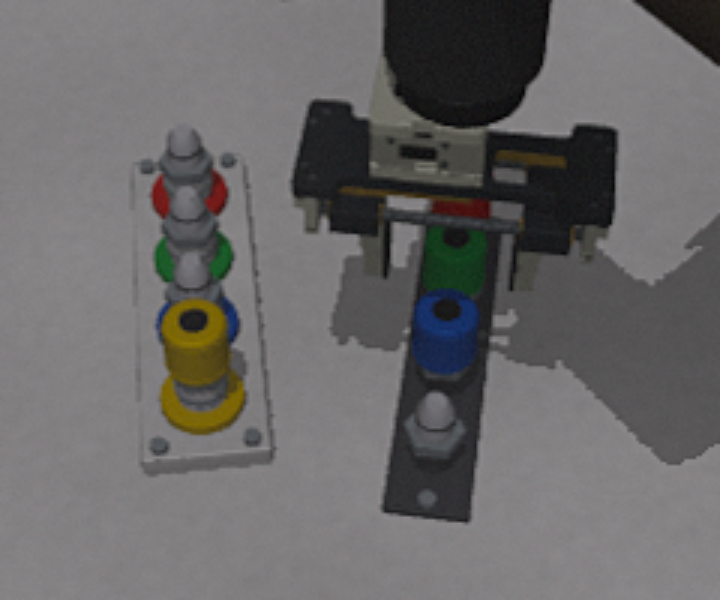

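Blue sits flush on the second nipple at crop (445,335). Last is yellow.

>>> send_rows:
  steps:
    - {"dp": [-11,-42,0],"roll": -0.13,"jaw": 90}
    - {"dp": [-22,-84,0],"roll": -0.255,"jaw": 90}
    - {"dp": [-34,-128,0],"roll": -0.255,"jaw": 90}
    - {"dp": [-45,-164,0],"roll": -0.255,"jaw": 90}
    - {"dp": [-45,-164,0],"roll": -0.255,"jaw": 90}

```text
time_s: 17.92
tcp_pos: [0.6249, 0.1098, 0.1439]
eef_rot: [179.9, -0.0, -83.3]
contact_force: [0.1, -0.9, 0.4]
gripper_width: 0.0789
gripper_force: 0.0
```

```bash
python3 -c "from go import go;go([.624,.1099,.089],-83.3)"
```

```text
dp mm [-0.3  0.9 54.9] roll -0.001 jaw 0.07888881981696862 t 17.925 rot [ 1.7994e+02 -4.0000e-02 -8.3340e+01] pos [0.6249 0.1098 0.1439] F [ 0.1 -0.9  0.4]
```

>>> send_rows:
  steps:
    - {"dp": [0,-1,18],"roll": 0,"jaw": 90}
    - {"dp": [0,-1,36],"roll": 0,"jaw": 90}
    - {"dp": [0,-1,50],"roll": 0,"jaw": 90}
    - {"dp": [0,-1,56],"roll": 0,"jaw": 90}
    - {"dp": [0,-1,56],"roll": 0,"jaw": 90}

```text
time_s: 18.55
tcp_pos: [0.6239, 0.1098, 0.0892]
eef_rot: [180.0, -0.0, -83.3]
contact_force: [-0.5, 0.5, -0.9]
gripper_width: 0.079
gripper_force: 0.0
```

>>> send_rows:
  steps:
    - {"dp": [0,0,0],"roll": 0,"jaw": 30}
    - {"dp": [0,0,0],"roll": 0,"jaw": 30}
    - {"dp": [0,0,0],"roll": 0,"jaw": 30}
    - {"dp": [0,0,0],"roll": 0,"jaw": 30}
    - {"dp": [0,0,0],"roll": 0,"jaw": 30}

```text
time_s: 19.18
tcp_pos: [0.6242, 0.1098, 0.0898]
eef_rot: [-180.0, 0.0, -83.3]
contact_force: [-0.3, 0.3, 2.8]
gripper_width: 0.0442
gripper_force: 20.0
```

>>> send_rows:
  steps:
    - {"dp": [0,0,0],"roll": 0,"jaw": 30}
    - {"dp": [0,0,0],"roll": 0,"jaw": 30}
    - {"dp": [0,0,-4],"roll": 0,"jaw": 30}

```text
time_s: 19.55
tcp_pos: [0.6239, 0.1097, 0.0932]
eef_rot: [180.0, -0.0, -83.3]
contact_force: [-0.7, 0.4, -0.5]
gripper_width: 0.0441
gripper_force: 20.0
```

>>> send_rows:
  steps:
    - {"dp": [0,0,-18],"roll": 0,"jaw": 30}
    - {"dp": [0,0,-38],"roll": 0,"jaw": 30}
    - {"dp": [0,0,-55],"roll": 0,"jaw": 30}
    - {"dp": [0,20,-55],"roll": 0.06,"jaw": 30}
    - {"dp": [0,50,-55],"roll": 0.12,"jaw": 30}

```text
time_s: 20.18
tcp_pos: [0.5746, 0.1041, 0.1494]
eef_rot: [-179.9, 0.0, -90.3]
contact_force: [0.2, -0.7, -0.2]
gripper_width: 0.0441
gripper_force: 20.0
```

```bash
python3 -c "from go import go;go([.464,.153,.135],-98.1)"
```

```text
dp mm [-48.3 110.8  14.3] roll 0.136 jaw 0.04406875751192055 t 20.175 rot [-1.7994e+02  3.0000e-02 -9.0310e+01] pos [0.5746 0.1041 0.1494] F [ 0.2 -0.7 -0.2]
```

>>> send_rows:
  steps:
    - {"dp": [-15,35,0],"roll": 0.06,"jaw": 30}
    - {"dp": [-30,70,0],"roll": 0.135,"jaw": 30}
    - {"dp": [-43,100,5],"roll": 0.135,"jaw": 30}
    - {"dp": [-48,111,15],"roll": 0.135,"jaw": 30}
    - {"dp": [-48,111,15],"roll": 0.135,"jaw": 30}

```text
time_s: 20.8
tcp_pos: [0.4632, 0.1525, 0.1335]
eef_rot: [180.0, -0.0, -97.8]
contact_force: [0.2, -1.0, -0.8]
gripper_width: 0.0442
gripper_force: 20.0
```

```bash
python3 -c "from go import go;go([.464,.153,.0747],-98.1)"
```

```text
dp mm [-0.6 -0.7 58.8] roll 0.005 jaw 0.04415070517271008 t 20.8 rot [ 1.7999e+02 -1.0000e-02 -9.7830e+01] pos [0.4632 0.1525 0.1335] F [ 0.2 -1.  -0.8]
```

>>> send_rows:
  steps:
    - {"dp": [0,0,15],"roll": 0,"jaw": 30}
    - {"dp": [0,0,30],"roll": 0,"jaw": 30}
    - {"dp": [0,0,44],"roll": 0,"jaw": 30}
    - {"dp": [0,0,54],"roll": 0,"jaw": 30}
    - {"dp": [0,0,59],"roll": 0,"jaw": 30}

```text
time_s: 21.42
tcp_pos: [0.4636, 0.1519, 0.0742]
eef_rot: [180.0, -0.1, -97.9]
contact_force: [-12.5, -0.2, 33.4]
gripper_width: 0.0439
gripper_force: 20.0
```

>>> send_rows:
  steps:
    - {"dp": [0,0,-1],"roll": 0,"jaw": 30}
    - {"dp": [0,0,-1],"roll": 0,"jaw": 90}
    - {"dp": [0,0,-1],"roll": 0,"jaw": 90}
    - {"dp": [0,0,-1],"roll": 0,"jaw": 90}
    - {"dp": [0,0,-1],"roll": 0,"jaw": 90}

```text
time_s: 22.05
tcp_pos: [0.4637, 0.1524, 0.0756]
eef_rot: [-180.0, 0.0, -97.9]
contact_force: [1.1, 0.9, 0.5]
gripper_width: 0.0768
gripper_force: 0.0
```

>>> send_rows:
  steps:
    - {"dp": [0,0,-15],"roll": 0,"jaw": 90}
    - {"dp": [0,0,-35],"roll": 0,"jaw": 90}
    - {"dp": [0,0,-60],"roll": 0,"jaw": 90}
    - {"dp": [0,0,-100],"roll": 0,"jaw": 90}
    - {"dp": [0,0,-140],"roll": 0,"jaw": 90}

```text
time_s: 22.68
tcp_pos: [0.4635, 0.1522, 0.2167]
eef_rot: [180.0, -0.0, -97.9]
contact_force: [0.9, 0.7, -0.7]
gripper_width: 0.0789
gripper_force: 0.0
```

>>> send_rows:
  steps:
    - {"dp": [40,0,-20],"roll": 0,"jaw": 90}
    - {"dp": [90,0,-20],"roll": 0,"jaw": 90}
    - {"dp": [140,0,-20],"roll": 0,"jaw": 90}
    - {"dp": [190,0,-20],"roll": 0,"jaw": 90}
    - {"dp": [190,0,-20],"roll": 0,"jaw": 90}

```text
time_s: 23.3
tcp_pos: [0.4366, -0.0383, 0.2357]
eef_rot: [-180.0, 0.0, -98.1]
contact_force: [0.9, 0.2, -0.1]
gripper_width: 0.079
gripper_force: 0.0
```

```bash
python3 - <<'E'
from go import *;from h import *
c=r.capture("side")
N=[(.464,.153,.094),(.4546,.0878,.094),(.4453,.0223,.094),(.4359,-.043,.094)]
print("expected dots",proj(c,N).round(1).tolist())
cv2.imwrite("pics/s5.png",c["image"])
E
```

```text
expected dots [[345.3, 279.6], [348.9, 253.8], [352.1, 230.0], [355.0, 208.0]]
```

View pics/s5.png

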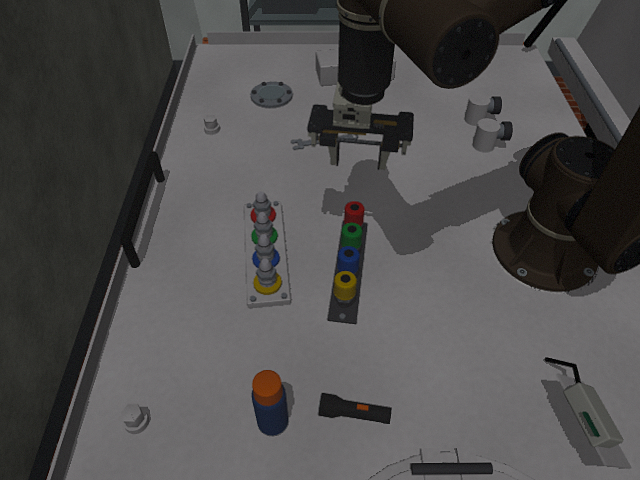

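All four caps are parked, with dots near (345,278), (348,254), (352,230) and (355,208). That matches the fully seated heights and the order yellow, blue, green, red. The can and torch haven't moved, and the robot is touching nothing, so I'll hand in.

```bash
python3 -c "from plant import r;print(r.close_job())"
```

```text
the job is handed in; nothing more can be done
None
```

All four caps are parked fully down on the strip in port order (yellow, blue, green, red from the left), no move went near the spanner, spray can or torch, and the job was handed in at about 23 s; no verdict was returned.

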